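# Seal the yellow soup tub

## Task

Two hand-cranked lid sealers stand on the packing table, one loaded with a yellow tub and one with a brown tub. Seal the yellow tub: give the crank of its sealer exactly one full turn clockwise, seen from above, so that its knob comes back to where it started, then let go. Leave the other sealer's crank as it stands.

Things in the scene. Friction and masses are not known exactly. Their poses are not given: they have to be found in the camera images.
- knob_yellow (a point): The black crank knob of the sealer that holds the yellow tub with the yellow lid: an upright knob 28 mm in diameter and 55 mm tall, from 155 to 210 mm above the table, at the end of a flat steel crank arm (20 mm wide, its top 149 mm above the table), 60 mm from the crank's upright axis. It spins freely on its own pin, so it can be held without turning the hand. This point lies on the knob's axis, 185 mm above the table, and travels with the crank.
- axis_yellow (a point): The upright turning axis of the yellow tub's crank, at 185 mm above the table; it does not move. Nothing of the machine here is higher than 155 mm. Below the crank, a white arm and a white column 137 mm high stand over a steel base of 175 by 150 mm; the tub is fixed in the machine. The base is fixed to the table.
- crank_yellow (a joint): Angle of the yellow tub's crank in rad, growing clockwise seen from above. It starts anywhere from -2 to 2; there are no stops within two turns either way. Turning takes about 2 to 3 N at the knob, and the crank stays where it is left.
- knob_brown (a point): The like knob of the other sealer, of the same size and make, which holds a dark brown tub with a white lid: not to be turned. The point lies as on the first, 185 mm above the table.
Things that resemble listed ones, but are neither listed nor needed, are in the scene too. Leave any pink or red look-alike of the part that bears knob_yellow alone.

How it is judged:
On the way:
1. the yellow tub's knob is carried to the far side of its circle, half a turn round (distance of knob_yellow from where it was at the start of the episode above 0.1 m and value of joint crank_yellow above -0.1 rad), for 0.05 s.
At the end, for the whole second after the job is handed in: The yellow tub's crank has made one full turn clockwise (joint up by one turn, which puts it between 3.5 and 9.5 rad), its knob is within 20 mm of where it started and at rest, and the other sealer's knob is within 15 mm of where it stood (distance of knob_yellow from where it was at the start of the episode below 0.02 m and value of joint crank_yellow between 3.5 and 9.5 rad and velocity of joint crank_yellow between -0.05 and 0.05 rad/s and distance of knob_brown from where it was at the start of the episode below 0.015 m); the robot touches nothing.
It fails at once if the crank of the other sealer is turned (knob moved by more than 15 mm) (distance of knob_brown from where it was at the start of the episode above 0.015 m).
It also fails if it takes over 43 s, if anything falls off the work surface, if the arm or the gripper's body presses on something with over 40 N, if the wrist force passes 120 N, or if a joint passes its speed limit or range.

## Robot

A 6-joint arm with a two-finger parallel gripper is mounted at the origin on the work surface. World frame = base frame: x ahead of the robot, y to its left, z up, the work surface at z = 0. Lengths are in m, angles in rad, forces in N, time in s.
With the tool pointing down it reaches from about 0.325 to 0.775 m from the base axis. Payload 5.5 kg.
Tool frame: the origin (TCP) lies at the very end of the fingers, on their centre line; the grasp point (between the pads) lies 19 mm behind it; z points along the fingers, y is the direction in which the jaws open and shut (so a half turn about z gives the same grasp; the last joint's range is limited). The gripper opens to 88 mm and grips with 3 to 60 N. Pads are 20 mm wide; open, the fingers measure 115 mm over their backs; the gripper's body (75 mm by 178 mm) begins 61 mm behind the grasp point.
Start: joints at [-1.383, 0.091, 1.231, -0, 1.82, -0.057], TCP at [0.145, -0.582, 0.223] pointing down, gripper open.
Joint ranges: [-2.87, 2.87], [-0.86, 2.18], [0.17, 2.46], [-1.51, 4.65], [0.06, 2.69], [-2.65, 2.65]. Speed limits (rad/s): [2.57, 2.57, 3.01, 3.14, 3.14, 3.14].

## Interface

Orientations are given as a unit quaternion [x, y, z, w].
In Python, from bench import robot, eyes gives the robot as it stands. The module is installed in compiled form; this text tells all that it offers.
- The arm moves only by the tool servo_tool, never from a script. Its argument "moves" is a list of rows, each an object of numbers: "wx", "wy", "wz": the turn, a rotation vector about the tool's x, y, z in rad; "x", "y", "z": the shift along the tool's x, y, z in cm; "grip": the opening, from 0 (shut) to 1 (fully open). In form: [{"wx": .., "wy": .., "wz": .., "x": .., "y": .., "z": .., "grip": ..}, ...]. A call has 1 to 20 rows; each row shifts and turns the commanded pose from where the row before left it, along the tool's axes as they then stand; what a row does not reach is not made up. A row lasts 1/12 s, in which the tool goes at most 41.7 mm and 7.16 degrees, less where a joint would pass 70% of its speed; a pose out of reach is approached as far as the arm can. A call with a gripper value outside its range is refused whole. The fingers move at their own pace and stop on an object; the grip force is fixed at half the most. Time passes only in rows, so rows that do not move let the fingers close. It gives the time, the measured TCP pose, the force and the opening at its end, in the units of the state.
- robot.sense(): the state, without advancing time (a new reading comes with each control period).
- eyes.capture(name): name is "scene" or "top"; returns the picture (480x640x3 uint8, red, green, blue); there is no depth.
- eyes.camera_info(name): a dict with "fx", "fy", "cx", "cy" (pixels), "origin" and "rotation" of the camera in the world. Camera axes: x right, y down, z forward; pixel columns grow to the right and rows downward; lengths in m; the calibration is good to about 2 mm. A picture is of the moment at which its call begins. camera_info takes no time and is no camera call.
- robot.job_done(): hands the job in, once; it reports no verdict.
The state is a dict: "time_s": time; "joints": joint angles; "joint_velocities": joint speeds; "joint_efforts": joint torques, N m; "eef_pos": TCP position; "eef_rot": TCP orientation; "contact_force": force on the tool from outside, world axes, zero at the start; "torque": the same for the moment, N m; "gripper_width": finger opening in m.
Only numpy, scipy, OpenCV 4.12 (cv2) and the standard library are available. Lean on these libraries where they do the work, as an engineer would, in place of code of your own. Each camera call takes 0.05 s, during which the arm holds its last target. There are 200 camera calls.

## Working session

There is one attempt and no reset: what is moved stays moved. The work goes in short steps, Python scripts to look and compute and a tool call to move; the robot and the scene stay as the last step left them, time stands still between calls to the robot, and variables do not carry over. Pictures are saved under pics/ and viewed, about 8 in all and at most 12, crops included, and the job is handed in when it is done.

Besides the shell and the picture viewer there is one more tool, called after ">>>" as name([rows], argument=value, ...), one row to a line, values as JSON. servo_tool: Moves the arm, as the interface text tells. Its arguments: {"type":"object","properties":{"moves":{"type":"array"}},"required":["moves"]}

```bash
mkdir -p pics; python3 - <<'E'
from bench import robot, eyes
import cv2
for n in("scene","top"):
    cv2.imwrite(f"pics/{n}0.png",eyes.capture(n)[:,:,::-1]); print(eyes.camera_info(n))
s=robot.sense();print(s)
E
```

```text
{'fx': 494.0328052699754, 'fy': 494.0328052699754, 'cx': 315.8236685429794, 'cy': 242.44605664673674, 'origin': array([0.70935212, 0.47348834, 0.87016789]), 'rotation': array([ 0.23501189,  0.92238883, -0.2953639 , -0.08202694])}
{'fx': 505.6525758517774, 'fy': 505.6525758517774, 'cx': 322.01854341053775, 'cy': 242.72046151531052, 'origin': array([ 0.39847561, -0.01707885,  0.97248876]), 'rotation': array([-0.69774764,  0.71588537, -0.0044123 ,  0.02523686])}
{'time_s': 0.1, 'joints': array([-1.38269178e+00,  9.18180417e-02,  1.23174137e+00,  2.53384430e-05,
        1.81976757e+00, -5.66715198e-02]), 'joint_velocities': array([ 0.00051303, -0.00306617, -0.00306714, -0.00029313, -0.00145249,
       -0.00011943]), 'joint_efforts': array([ 3.13058976e-03, -4.47860599e+01, -4.07568061e+01,  7.01267878e-02,
        2.84617319e-02, -1.10939625e-04]), 'eef_pos': array([ 0.14538051, -0.58186684,  0.2216129 ]), 'eef_rot': array([ 9.92519175e-01,  1.22085767e-01, -4.46910579e-05, -8.66096374e-04]), 'contact_force': array([-0.03514167,  0.25076392,  0.11189972]), 'torque': array([-0.00791648, -0.0244047 , -0.01583165]), 'gripper_width': 0.08788024444708767}
```

View pics/scene0.png

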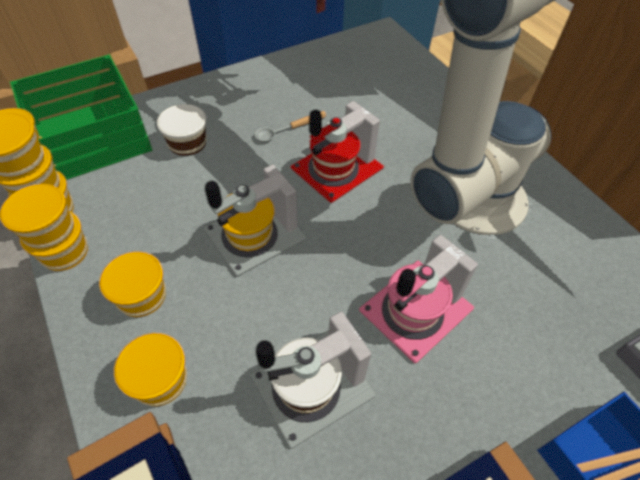

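View pics/top0.png

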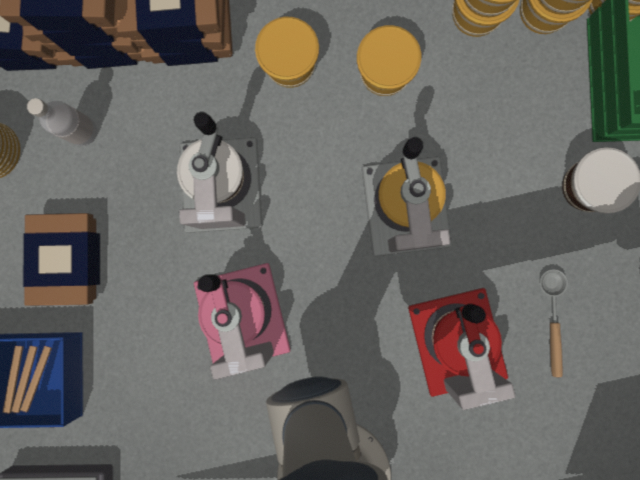

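The scene view shows the yellow tub's sealer at about (245,220), with its knob at (213,194) and hub at (242,192). In the top view its hub is at (418,187) and its knob at (412,148). The brown sealer is at (305,355) in the scene view, and the pink and red look-alikes are nearer the base.

```bash
cat > h.py <<'E'
import numpy as np, cv2
from scipy.spatial.transform import Rotation as R
from bench import eyes
def ray(n,uv):
    c=eyes.camera_info(n); d=R.from_quat(c['rotation']).apply([(uv[0]-c['cx'])/c['fx'],(uv[1]-c['cy'])/c['fy'],1]); return c['origin'],d
def plane(n,uv,z):
    o,d=ray(n,uv); return o+d*(z-o[2])/d[2]
def tri(a,b):
    (o1,d1),(o2,d2)=ray('scene',a),ray('top',b)
    s=np.linalg.lstsq(np.c_[d1,-d2],o2-o1,rcond=None)[0]
    p,q=o1+s[0]*d1,o2+s[1]*d2; return (p+q)/2,np.linalg.norm(p-q)
def blob(im,c,r=22,t=50):
    x0,y0=c[0]-r,c[1]-r; m=(im[y0:y0+2*r,x0:x0+2*r].max(2)<t).astype(np.uint8)
    n,l,st,ce=cv2.connectedComponentsWithStats(m); i=1+np.argmax(st[1:,4]); return ce[i]+[x0,y0],st[i]+np.array([x0,y0,0,0,0])
E
python3 - <<'E'
from h import *
S=cv2.imread('pics/scene0.png');T=cv2.imread('pics/top0.png')
for nm,a,b,ha,hb in(("yellow",(213,194),(412,148),(242,192),(418,187)),("brown",(265,353),(205,123),(305,355),(200,163))):
    (ca,sa),(cb,sb)=blob(S,a),blob(T,b)
    print(nm,ca,sa,cb,sb,"knob",tri(ca,cb),"top z182",plane('top',cb,.182),"sc",plane('scene',ca,.182))
    print(" hub",tri(ha,hb),plane('top',hb,.155),plane('scene',ha,.155))
E=S[150:280,180:320];F=T[120:260,350:480]
cv2.imwrite('pics/c.png',np.hstack([cv2.resize(E,(400,372),interpolation=2),cv2.resize(F,(345,372),interpolation=2)]))
E
```

```text
yellow [213.11564626 194.32653061] [206 182  15  26 294] [412.57407407 147.56481481] [403 137  20  22 324] knob (array([ 0.57739479, -0.13991442,  0.18273955]), np.float64(0.00011670582032307638)) top z182 [ 0.57761481 -0.14005968  0.182     ] sc [ 0.57720681 -0.14053273  0.182     ]
 hub (array([ 0.51961999, -0.15179281,  0.14670738]), np.float64(0.0017564412298355482)) [ 0.51916354 -0.15090003  0.155     ] [ 0.52110914 -0.14404122  0.155     ]
brown [264.92915531 354.16348774] [257 341  17  27 367] [204.8238806  123.22985075] [194 113  23  22 335] knob (array([0.62711069, 0.18715386, 0.18326351]), np.float64(0.0006276631115508765)) top z182 [0.62719918 0.18763321 0.182     ] sc [0.62722253 0.18645075 0.182     ]
 hub (array([0.57003549, 0.20447114, 0.15169285]), np.float64(0.00012564396504578462)) [0.56929077 0.20361104 0.155     ] [0.57072935 0.20567551 0.155     ]
```

View pics/c.png

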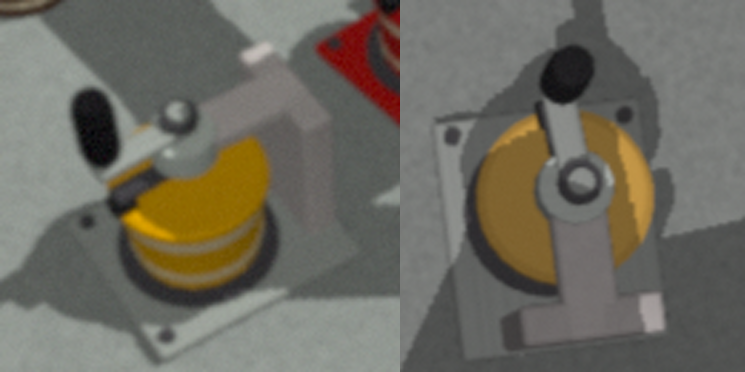

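>>> servo_tool([
  {"z":-2.5,"grip":1},
  {"z":-2.5,"grip":1},
  {"x":2.92,"y":-1.796,"grip":1},
  {"x":2.92,"y":-1.796,"grip":1},
  {"x":2.92,"y":-1.796,"grip":1},
  {"x":2.92,"y":-1.796,"grip":1},
  {"x":2.92,"y":-1.796,"grip":1},
  {"x":2.92,"y":-1.796,"grip":1},
  {"x":2.92,"y":-1.796,"grip":1},
  {"x":2.92,"y":-1.796,"grip":1},
  {"x":2.92,"y":-1.796,"grip":1},
  {"x":2.92,"y":-1.796,"grip":1},
  {"x":2.92,"y":-1.796,"grip":1},
  {"x":2.92,"y":-1.796,"grip":1},
  {"x":2.92,"y":-1.796,"grip":1},
  {"x":2.92,"y":-1.796,"grip":1},
  {"x":2.92,"y":-1.796,"grip":1},
  {"x":2.92,"y":-1.796,"grip":1},
  {"x":2.92,"y":-1.796,"grip":1},
  {"x":2.92,"y":-1.796,"grip":1},
])

```text
schema error: expected keys wx, wy, wz, x, y, z, grip
```

>>> servo_tool([
  {"grip":1},
  {"grip":1},
  {"grip":1},
])

```text
schema error: expected keys wx, wy, wz, x, y, z, grip
```

```bash
python3 - <<'E'
from h import *
from bench import robot
s=robot.sense();print(s['eef_pos'],s['eef_rot'],s['joints'])
r=R.from_quat(s['eef_rot']);print("delta tool cm",r.inv().apply(np.array([.5775,-.1402,.167])-s['eef_pos'])*100)
cv2.imwrite('pics/s1.png',eyes.capture('scene')[:,:,::-1])
E
```

```text
[ 0.14538051 -0.58186684  0.2216129 ] [ 9.92519175e-01  1.22085767e-01 -4.46910579e-05 -8.66096374e-04] [-1.38269178e+00  9.18180417e-02  1.23174137e+00  2.53384430e-05
  1.81976757e+00 -5.66715198e-02]
delta tool cm [ 52.62671162 -32.36837278   5.52376065]
```

View pics/s1.png

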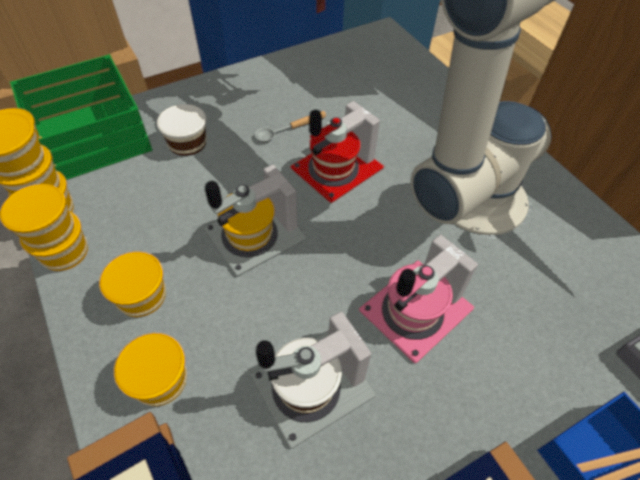

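The picture is unchanged. The calls were refused because every row needs all the keys, so I'll resend them in full.

>>> servo_tool([
  {"wx":0,"wy":0,"wz":0,"x":0,"y":0,"z":-2.5,"grip":1},
  {"wx":0,"wy":0,"wz":0,"x":0,"y":0,"z":-2.5,"grip":1},
  {"wx":0,"wy":0,"wz":0,"x":2.92,"y":-1.8,"z":0,"grip":1},
  {"wx":0,"wy":0,"wz":0,"x":2.92,"y":-1.8,"z":0,"grip":1},
  {"wx":0,"wy":0,"wz":0,"x":2.92,"y":-1.8,"z":0,"grip":1},
  {"wx":0,"wy":0,"wz":0,"x":2.92,"y":-1.8,"z":0,"grip":1},
  {"wx":0,"wy":0,"wz":0,"x":2.92,"y":-1.8,"z":0,"grip":1},
  {"wx":0,"wy":0,"wz":0,"x":2.92,"y":-1.8,"z":0,"grip":1},
  {"wx":0,"wy":0,"wz":0,"x":2.92,"y":-1.8,"z":0,"grip":1},
  {"wx":0,"wy":0,"wz":0,"x":2.92,"y":-1.8,"z":0,"grip":1},
  {"wx":0,"wy":0,"wz":0,"x":2.92,"y":-1.8,"z":0,"grip":1},
  {"wx":0,"wy":0,"wz":0,"x":2.92,"y":-1.8,"z":0,"grip":1},
  {"wx":0,"wy":0,"wz":0,"x":2.92,"y":-1.8,"z":0,"grip":1},
  {"wx":0,"wy":0,"wz":0,"x":2.92,"y":-1.8,"z":0,"grip":1},
  {"wx":0,"wy":0,"wz":0,"x":2.92,"y":-1.8,"z":0,"grip":1},
  {"wx":0,"wy":0,"wz":0,"x":2.92,"y":-1.8,"z":0,"grip":1},
  {"wx":0,"wy":0,"wz":0,"x":2.92,"y":-1.8,"z":0,"grip":1},
  {"wx":0,"wy":0,"wz":0,"x":2.92,"y":-1.8,"z":0,"grip":1},
  {"wx":0,"wy":0,"wz":0,"x":2.92,"y":-1.8,"z":0,"grip":1},
  {"wx":0,"wy":0,"wz":0,"x":2.92,"y":-1.8,"z":0,"grip":1},
])

```text
time_s: 1.82
eef_pos: [0.5777, -0.1389, 0.2723]
eef_rot: [0.993, 0.122, -0.0, -0.0]
contact_force: [0.5, -0.9, 0.6]
gripper_width: 0.0878
```

>>> servo_tool([
  {"wx":0,"wy":0,"wz":0,"x":0,"y":0,"z":0,"grip":1},
  {"wx":0,"wy":0,"wz":0,"x":0,"y":0,"z":0,"grip":1},
  {"wx":0,"wy":0,"wz":0,"x":0,"y":0,"z":0,"grip":1},
  {"wx":0,"wy":0,"wz":0,"x":0,"y":0,"z":0,"grip":1},
])

```text
time_s: 2.15
eef_pos: [0.5762, -0.1414, 0.2728]
eef_rot: [0.993, 0.121, -0.0, 0.0]
contact_force: [0.1, 0.3, 0.9]
gripper_width: 0.0878
```

```bash
python3 - <<'E'
from h import *
from bench import robot
s=robot.sense();print(s['time_s'],s['eef_pos'],s['eef_rot'],s['joints'])
r=R.from_quat(s['eef_rot']);print("delta tool cm",r.inv().apply(np.array([.5775,-.1402,.167])-s['eef_pos'])*100)
cv2.imwrite('pics/s2.png',eyes.capture('scene')[:,:,::-1])
E
```

```text
2.15 [ 0.57619147 -0.14137512  0.272772  ] [ 9.92596761e-01  1.21456310e-01 -6.62931901e-05  1.75151270e-04] [-2.97727331e-01  8.94341512e-02  1.14332040e+00 -3.96360890e-04
  1.90881650e+00  1.02942370e+00]
delta tool cm [ 0.15716817 -0.08600155 10.57714452]
```

View pics/s2.png

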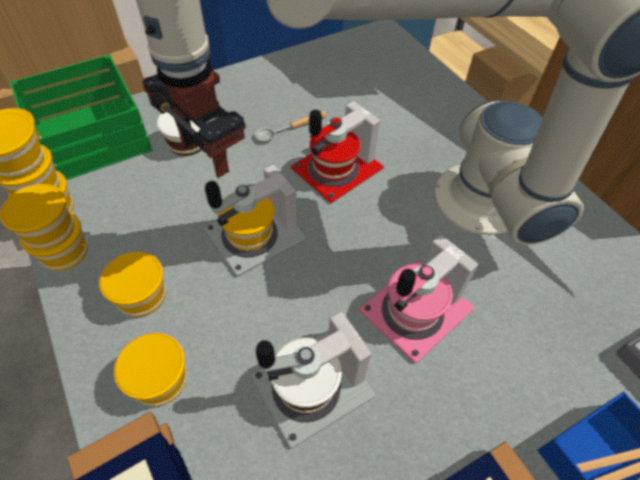

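The open gripper hangs over the yellow knob at (213,194), with one finger visible at (222,165). The pose agrees to within 2 mm, so I'll go down and close.

>>> servo_tool([
  {"wx":0,"wy":0,"wz":0,"x":0.15,"y":-0.1,"z":2.0,"grip":1},
  {"wx":0,"wy":0,"wz":0,"x":0,"y":0,"z":2.0,"grip":1},
  {"wx":0,"wy":0,"wz":0,"x":0,"y":0,"z":2.0,"grip":1},
  {"wx":0,"wy":0,"wz":0,"x":0,"y":0,"z":2.0,"grip":1},
  {"wx":0,"wy":0,"wz":0,"x":0,"y":0,"z":1.5,"grip":1},
  {"wx":0,"wy":0,"wz":0,"x":0,"y":0,"z":1.0,"grip":1},
  {"wx":0,"wy":0,"wz":0,"x":0,"y":0,"z":0,"grip":1},
  {"wx":0,"wy":0,"wz":0,"x":0,"y":0,"z":0,"grip":1},
])

```text
time_s: 2.87
eef_pos: [0.5776, -0.1397, 0.1679]
eef_rot: [0.993, 0.122, -0.0, -0.0]
contact_force: [-0.0, 0.4, 1.0]
gripper_width: 0.0878
```

>>> servo_tool([
  {"wx":0,"wy":0,"wz":0,"x":0,"y":0,"z":0,"grip":0.6},
  {"wx":0,"wy":0,"wz":0,"x":0,"y":0,"z":0,"grip":0.5},
  {"wx":0,"wy":0,"wz":0,"x":0,"y":0,"z":0,"grip":0.4},
  {"wx":0,"wy":0,"wz":0,"x":0,"y":0,"z":0,"grip":0.35},
  {"wx":0,"wy":0,"wz":0,"x":0,"y":0,"z":0,"grip":0.3},
  {"wx":0,"wy":0,"wz":0,"x":0,"y":0,"z":0,"grip":0},
  {"wx":0,"wy":0,"wz":0,"x":0,"y":0,"z":0,"grip":0},
  {"wx":0,"wy":0,"wz":0,"x":0,"y":0,"z":0,"grip":0},
  {"wx":0,"wy":0,"wz":0,"x":0,"y":0,"z":0,"grip":0},
  {"wx":0,"wy":0,"wz":0,"x":0,"y":0,"z":0,"grip":0},
])

```text
time_s: 3.7
eef_pos: [0.5781, -0.1391, 0.1676]
eef_rot: [0.993, 0.122, 0.0, 0.0]
contact_force: [-0.7, -0.6, 0.6]
gripper_width: 0.0272
```

```bash
python3 - <<'E'
from h import *
from bench import robot
s=robot.sense();print(s['time_s'],s['eef_pos'],s['contact_force'],s['torque'],s['gripper_width'])
r=R.from_quat(s['eef_rot'])
d=np.array([.058,.0105]);A0=np.arctan2(d[1],d[0]);print(np.degrees(A0))
N=36
P=[.06*np.array([np.cos(A0-2*np.pi*k/N),np.sin(A0-2*np.pi*k/N),0]) for k in range(N+1)]
for k in range(N): print(k,(r.inv().apply(P[k+1]-P[k])*100).round(2)[:2])
E
```

```text
3.7 [ 0.57806332 -0.13911456  0.16757248] [-0.65247518 -0.57411528  0.61153846] [-0.00538622 -0.0416382  -0.02161941] 0.027189225729877014
10.261374717234386
0 [-0.16  1.03]
1 [-0.34  0.99]
2 [-0.5   0.92]
3 [-0.65  0.82]
4 [-0.79  0.69]
5 [-0.89  0.54]
6 [-0.97  0.38]
7 [-1.03  0.2 ]
8 [-1.05  0.02]
9 [-1.03 -0.16]
10 [-0.99 -0.34]
11 [-0.92 -0.5 ]
12 [-0.82 -0.65]
13 [-0.69 -0.79]
14 [-0.54 -0.89]
15 [-0.38 -0.97]
16 [-0.2  -1.03]
17 [-0.02 -1.05]
18 [ 0.16 -1.03]
19 [ 0.34 -0.99]
20 [ 0.5  -0.92]
21 [ 0.65 -0.82]
22 [ 0.79 -0.69]
23 [ 0.89 -0.54]
24 [ 0.97 -0.38]
25 [ 1.03 -0.2 ]
26 [ 1.05 -0.02]
27 [1.03 0.16]
28 [0.99 0.34]
29 [0.92 0.5 ]
30 [0.82 0.65]
31 [0.69 0.79]
32 [0.54 0.89]
33 [0.38 0.97]
34 [0.2  1.03]
35 [0.02 1.05]
```

The gripper holds the knob at a width of 27 mm. I'll do the first quarter turn and check the force.

>>> servo_tool([
  {"wx":0,"wy":0,"wz":0,"x":-0.16,"y":1.03,"z":0,"grip":0},
  {"wx":0,"wy":0,"wz":0,"x":-0.34,"y":0.99,"z":0,"grip":0},
  {"wx":0,"wy":0,"wz":0,"x":-0.5,"y":0.92,"z":0,"grip":0},
  {"wx":0,"wy":0,"wz":0,"x":-0.65,"y":0.82,"z":0,"grip":0},
  {"wx":0,"wy":0,"wz":0,"x":-0.79,"y":0.69,"z":0,"grip":0},
  {"wx":0,"wy":0,"wz":0,"x":-0.89,"y":0.54,"z":0,"grip":0},
  {"wx":0,"wy":0,"wz":0,"x":-0.97,"y":0.38,"z":0,"grip":0},
  {"wx":0,"wy":0,"wz":0,"x":-1.03,"y":0.2,"z":0,"grip":0},
  {"wx":0,"wy":0,"wz":0,"x":0,"y":0,"z":0,"grip":0},
  {"wx":0,"wy":0,"wz":0,"x":0,"y":0,"z":0,"grip":0},
])

```text
time_s: 4.53
eef_pos: [0.5386, -0.207, 0.1676]
eef_rot: [0.993, 0.121, -0.001, 0.001]
contact_force: [-1.4, -1.0, -0.4]
gripper_width: 0.0272
```

>>> servo_tool([
  {"wx":0,"wy":0,"wz":0,"x":-1.05,"y":0.02,"z":0,"grip":0},
  {"wx":0,"wy":0,"wz":0,"x":-1.03,"y":-0.16,"z":0,"grip":0},
  {"wx":0,"wy":0,"wz":0,"x":-0.99,"y":-0.34,"z":0,"grip":0},
  {"wx":0,"wy":0,"wz":0,"x":-0.92,"y":-0.5,"z":0,"grip":0},
  {"wx":0,"wy":0,"wz":0,"x":-0.82,"y":-0.65,"z":0,"grip":0},
  {"wx":0,"wy":0,"wz":0,"x":-0.69,"y":-0.79,"z":0,"grip":0},
  {"wx":0,"wy":0,"wz":0,"x":-0.54,"y":-0.89,"z":0,"grip":0},
  {"wx":0,"wy":0,"wz":0,"x":-0.38,"y":-0.97,"z":0,"grip":0},
  {"wx":0,"wy":0,"wz":0,"x":-0.2,"y":-1.03,"z":0,"grip":0},
  {"wx":0,"wy":0,"wz":0,"x":-0.02,"y":-1.05,"z":0,"grip":0},
  {"wx":0,"wy":0,"wz":0,"x":0,"y":0,"z":0,"grip":0},
  {"wx":0,"wy":0,"wz":0,"x":0,"y":0,"z":0,"grip":0},
])

```text
time_s: 5.53
eef_pos: [0.4597, -0.1592, 0.1676]
eef_rot: [0.992, 0.123, -0.0, -0.0]
contact_force: [2.1, 2.0, -2.2]
gripper_width: 0.0276
```

```bash
python3 - <<'E'
from h import *
cv2.imwrite('pics/s3.png',eyes.capture('scene')[:,:,::-1])
E
```

```text
(no output)
```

View pics/s3.png

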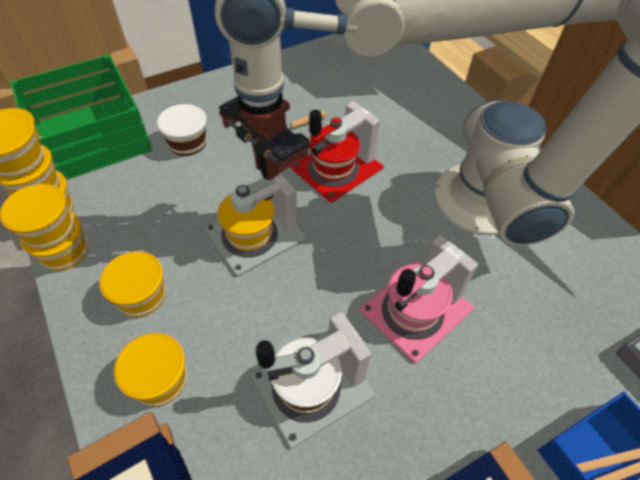

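The crank has turned half way round: the knob is in the gripper at about (275,165), and the knob's old place at (213,194) is empty. The other machines are untouched. Now the second half.

>>> servo_tool([
  {"wx":0,"wy":0,"wz":0,"x":0.16,"y":-1.03,"z":0,"grip":0},
  {"wx":0,"wy":0,"wz":0,"x":0.34,"y":-0.99,"z":0,"grip":0},
  {"wx":0,"wy":0,"wz":0,"x":0.5,"y":-0.92,"z":0,"grip":0},
  {"wx":0,"wy":0,"wz":0,"x":0.65,"y":-0.82,"z":0,"grip":0},
  {"wx":0,"wy":0,"wz":0,"x":0.79,"y":-0.69,"z":0,"grip":0},
  {"wx":0,"wy":0,"wz":0,"x":0.89,"y":-0.54,"z":0,"grip":0},
  {"wx":0,"wy":0,"wz":0,"x":0.97,"y":-0.38,"z":0,"grip":0},
  {"wx":0,"wy":0,"wz":0,"x":1.03,"y":-0.2,"z":0,"grip":0},
  {"wx":0,"wy":0,"wz":0,"x":1.05,"y":-0.02,"z":0,"grip":0},
  {"wx":0,"wy":0,"wz":0,"x":0,"y":0,"z":0,"grip":0},
])

```text
time_s: 6.42
eef_pos: [0.5092, -0.091, 0.1676]
eef_rot: [0.993, 0.122, -0.0, 0.001]
contact_force: [3.6, -5.1, -1.5]
gripper_width: 0.0277
```

>>> servo_tool([
  {"wx":0,"wy":0,"wz":0,"x":1.03,"y":0.16,"z":0,"grip":0},
  {"wx":0,"wy":0,"wz":0,"x":0.99,"y":0.34,"z":0,"grip":0},
  {"wx":0,"wy":0,"wz":0,"x":0.92,"y":0.5,"z":0,"grip":0},
  {"wx":0,"wy":0,"wz":0,"x":0.82,"y":0.65,"z":0,"grip":0},
  {"wx":0,"wy":0,"wz":0,"x":0.69,"y":0.79,"z":0,"grip":0},
  {"wx":0,"wy":0,"wz":0,"x":0.54,"y":0.89,"z":0,"grip":0},
  {"wx":0,"wy":0,"wz":0,"x":0.38,"y":0.97,"z":0,"grip":0},
  {"wx":0,"wy":0,"wz":0,"x":0.2,"y":1.03,"z":0,"grip":0},
  {"wx":0,"wy":0,"wz":0,"x":0.02,"y":1.05,"z":0,"grip":0},
  {"wx":0,"wy":0,"wz":0,"x":0,"y":0,"z":0,"grip":0},
  {"wx":0,"wy":0,"wz":0,"x":0,"y":0,"z":0,"grip":0},
  {"wx":0,"wy":0,"wz":0,"x":0,"y":0,"z":0,"grip":0},
])

```text
time_s: 7.42
eef_pos: [0.5781, -0.1395, 0.1676]
eef_rot: [0.993, 0.122, 0.0, 0.0]
contact_force: [-0.2, -2.2, -1.5]
gripper_width: 0.0274
```

The TCP is back at its starting point to within 0.5 mm. I'll release, lift and check.

>>> servo_tool([
  {"wx":0,"wy":0,"wz":0,"x":0,"y":0,"z":0,"grip":0.5},
  {"wx":0,"wy":0,"wz":0,"x":0,"y":0,"z":0,"grip":0.7},
  {"wx":0,"wy":0,"wz":0,"x":0,"y":0,"z":0,"grip":1},
  {"wx":0,"wy":0,"wz":0,"x":0,"y":0,"z":0,"grip":1},
  {"wx":0,"wy":0,"wz":0,"x":0,"y":0,"z":0,"grip":1},
  {"wx":0,"wy":0,"wz":0,"x":0,"y":0,"z":0,"grip":1},
  {"wx":0,"wy":0,"wz":0,"x":0,"y":0,"z":-1,"grip":1},
  {"wx":0,"wy":0,"wz":0,"x":0,"y":0,"z":-2,"grip":1},
  {"wx":0,"wy":0,"wz":0,"x":0,"y":0,"z":-2,"grip":1},
  {"wx":0,"wy":0,"wz":0,"x":0,"y":0,"z":-2,"grip":1},
  {"wx":0,"wy":0,"wz":0,"x":0,"y":0,"z":-2,"grip":1},
  {"wx":0,"wy":0,"wz":0,"x":0,"y":0,"z":-2,"grip":1},
  {"wx":0,"wy":0,"wz":0,"x":0,"y":0,"z":-2,"grip":1},
  {"wx":0,"wy":0,"wz":0,"x":0,"y":0,"z":0,"grip":1},
  {"wx":0,"wy":0,"wz":0,"x":0,"y":0,"z":0,"grip":1},
  {"wx":0,"wy":0,"wz":0,"x":0,"y":0,"z":0,"grip":1},
])

```text
time_s: 8.75
eef_pos: [0.578, -0.1391, 0.2966]
eef_rot: [0.993, 0.122, -0.0, -0.0]
contact_force: [0.5, 0.2, 0.3]
gripper_width: 0.0879
```

```bash
python3 - <<'E'
from h import *
S=eyes.capture('scene')[:,:,::-1];cv2.imwrite('pics/s4.png',S)
for n,c in(("yellow",(213,194)),("brown",(265,353))):
    b=blob(S,c);print(n,b,plane('scene',b[0],.182))
E
```

```text
yellow (array([213.23905724, 194.46464646]), array([206, 182,  16,  26, 297])) [ 0.57713375 -0.14011232  0.182     ]
brown (array([264.94751381, 354.26519337]), array([257, 341,  17,  27, 362])) [0.62726693 0.18660727 0.182     ]
```

View pics/s4.png

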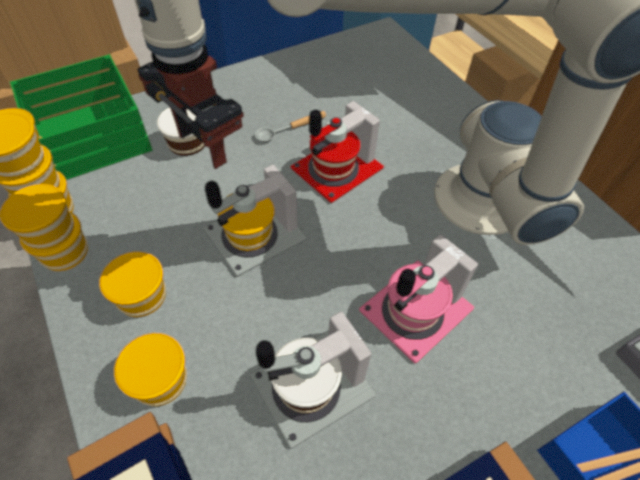

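The yellow knob is back at (213,194), the brown knob is unmoved at (265,354), and the gripper is clear above. I'll hand the job in.

```bash
python3 -c "
from bench import robot
print(robot.job_done())"
```

```text
the job is handed in; nothing more can be done
None
```

I turned the yellow tub's crank one full turn clockwise, seen from above, let go of the knob, lifted clear and handed the job in at about 9 s. No verdict was given.

- **During the turn:** a picture half way round showed the knob in the gripper on the far side of its circle. The grip held at 27–28 mm throughout, and the force readings, taken at the end of each move call, stayed under 7 N.
- **Yellow knob after release:** the last picture put it within 1 mm of its starting place.
- **Brown knob:** it had not moved, to within about 0.2 mm.
- **Gripper:** it was open about 87 mm above the knob, with contact force near zero.

My first two move calls were refused for missing keys. Nothing moved, and I resent them in full. No check failed. The hub's position from the two views disagreed by a few mm because I had picked its pixels by eye. I set the circle from the knob's position and the 60 mm crank radius instead, and the low forces showed that it fitted.

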